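# Sort the microscope bench into its trays

## Task

Tidy the bench around the microscope. Each of the three low metal trays already holds one thing: a specimen jar, a dropper bottle or a microscope objective; stand each of the four loose things (a jar, a bottle and two objectives) upright on the floor of the tray that holds its own kind. Set each one down gently, do not drop it, and leave those already in the trays standing where they are.

Things in the scene. Friction and masses are not known exactly. Their poses are not given: they have to be found in the camera images.
- jar: The loose specimen jar, a plain round pot, 43 mm across at the foot and 46 mm higher up, white plastic, under a slightly wider white screw lid (48 mm diameter, from 42 to 58 mm up); 58 mm tall, about 70 g. Origin: centre of its underside; z up along its axis
- bottle: The loose brown dropper bottle with a paper label: round glass body 34 mm in diameter and 56 mm tall, shoulder, then a 20 mm black cap with a thin teat; 86 mm tall in all, about 60 g. Origin: centre of its underside; z up along its axis
- objective_a: A loose microscope objective standing nose up: steel cylinder 26 mm in diameter and 46 mm tall with a black ring at the foot, tapering to a 12 mm nose at 56 mm; about 120 g. Origin: centre of its underside; z up along its axis
- objective_b: The other loose objective, identical to objective_a: microscope objective standing nose up: steel cylinder 26 mm in diameter and 46 mm tall with a black ring at the foot, tapering to a 12 mm nose at 56 mm; about 120 g. Origin: centre of its underside; z up along its axis
- tray_jar: low open metal tray, one of three alike: the one holding a jar. Fixed. 90 mm (its x) by 150 mm (its y) outside, walls 4 mm thick and 18 mm high, flat floor 4 mm thick. Origin: centre of its underside; z up. The one kept stands about 45 mm towards -y, so the +y part is free for one more (a good centre is 32 mm towards +y)
- tray_bottle: low open metal tray, one of three alike: the one holding a dropper bottle. Fixed. 90 mm (its x) by 150 mm (its y) outside, walls 4 mm thick and 18 mm high, flat floor 4 mm thick. Origin: centre of its underside; z up. The one kept stands about 45 mm towards -y, so the +y part is free for one more (a good centre is 30 mm towards +y)
- tray_objective: low open metal tray, one of three alike: the one holding a microscope objective. Fixed. 90 mm (its x) by 150 mm (its y) outside, walls 4 mm thick and 18 mm high, flat floor 4 mm thick. Origin: centre of its underside; z up. The one kept stands about 45 mm towards -y, so the +y part is free for two more (good centres: at y = 0 and 45 mm towards +y)
- kept_jar: The jar already standing in its tray (loose, to be left alone): specimen jar, a plain round pot, 43 mm across at the foot and 46 mm higher up, white plastic, under a slightly wider white screw lid (48 mm diameter, from 42 to 58 mm up); 58 mm tall, about 70 g. Origin: centre of its underside; z up along its axis
- kept_bottle: The bottle already standing in its tray (loose, to be left alone): brown dropper bottle with a paper label: round glass body 34 mm in diameter and 56 mm tall, shoulder, then a 20 mm black cap with a thin teat; 86 mm tall in all, about 60 g. Origin: centre of its underside; z up along its axis
- kept_objective: The objective already standing in its tray (loose, to be left alone): microscope objective standing nose up: steel cylinder 26 mm in diameter and 46 mm tall with a black ring at the foot, tapering to a 12 mm nose at 56 mm; about 120 g. Origin: centre of its underside; z up along its axis
Things that resemble listed ones, but are neither listed nor needed, are in the scene too. What is shaped like the objective_b but blue or pink is not meant.

How it is judged:
At the end, for the whole second after the job is handed in: All four loose things and the three kept ones stand upright (within 0.12 rad), released and still (under 0.02 m/s) on the floor of the tray of their kind: origin over its inner floor (x within 41 mm, y within 71 mm of its centre) and under 10 mm above its underside (x of jar in the frame of tray_jar between -0.041 and 0.041 m and y of jar in the frame of tray_jar between -0.071 and 0.071 m and z of jar in the frame of tray_jar between -0.002 and 0.01 m and angle between each of jar, bottle, objective_a, objective_b, kept_jar, kept_bottle, kept_objective's own z axis and vertical below 0.12 rad and linear speed of each of jar, bottle, objective_a, objective_b, kept_jar, kept_bottle, kept_objective below 0.02 m/s and x of bottle in the frame of tray_bottle between -0.041 and 0.041 m and y of bottle in the frame of tray_bottle between -0.071 and 0.071 m and z of bottle in the frame of tray_bottle between -0.002 and 0.01 m and x of objective_a in the frame of tray_objective between -0.041 and 0.041 m and y of objective_a in the frame of tray_objective between -0.071 and 0.071 m and z of objective_a in the frame of tray_objective between -0.002 and 0.01 m and x of objective_b in the frame of tray_objective between -0.041 and 0.041 m and y of objective_b in the frame of tray_objective between -0.071 and 0.071 m and z of objective_b in the frame of tray_objective between -0.002 and 0.01 m and x of kept_jar in the frame of tray_jar between -0.041 and 0.041 m and y of kept_jar in the frame of tray_jar between -0.071 and 0.071 m and z of kept_jar in the frame of tray_jar between -0.002 and 0.01 m and x of kept_bottle in the frame of tray_bottle between -0.041 and 0.041 m and y of kept_bottle in the frame of tray_bottle between -0.071 and 0.071 m and z of kept_bottle in the frame of tray_bottle between -0.002 and 0.01 m and x of kept_objective in the frame of tray_objective between -0.041 and 0.041 m and y of kept_objective in the frame of tray_objective between -0.071 and 0.071 m and z of kept_objective in the frame of tray_objective between -0.002 and 0.01 m); the robot touches nothing.
It fails at once if a loose thing is dropped: it falls free of the fingers at more than 0.6 m/s (a drop of about 18 mm) ((linear speed of jar above 0.6 m/s and contact force between jar and the fingers below 0.05 N) or (linear speed of bottle above 0.6 m/s and contact force between bottle and the fingers below 0.05 N) or (linear speed of objective_a above 0.6 m/s and contact force between objective_a and the fingers below 0.05 N) or (linear speed of objective_b above 0.6 m/s and contact force between objective_b and the fingers below 0.05 N)).
It fails at once if a thing already in a tray is shifted by more than 20 mm (distance of any of kept_jar, kept_bottle, kept_objective from where it was at the start of the episode above 0.02 m).
It also fails if it takes over 115 s, if anything falls off the work surface, if the arm or the gripper's body presses on something with over 40 N, if the wrist force passes 120 N, or if a joint passes its speed limit or range.

## Robot

A 7-joint arm with a two-finger parallel gripper is mounted at the origin on the work surface. World frame = base frame: x ahead of the robot, y to its left, z up, the work surface at z = 0. Lengths are in m, angles in rad, forces in N, time in s.
With the tool pointing down it reaches from about 0.425 to 0.95 m from the base axis. Payload 4.7 kg.
Tool frame: the origin (TCP) lies between the finger pads; the fingertips stand 25 mm ahead of it and the grasp point (between the pads) lies 6 mm ahead of it; z points along the fingers, y is the line along which they close (so a half turn about z gives the same grasp; the last joint's range is limited). The gripper opens to 85 mm and grips with 20 to 120 N. Pads are 22 mm wide; open, the fingers measure 114 mm over their backs; the gripper's body (76 mm by 85 mm) begins 54 mm behind the grasp point. The pads swing forward as they close: fully open they stand 13 mm farther back than shut.
Start: joints at [-1.352, 0.469, -0.049, 1.532, 0.024, 1.141, -0.082], TCP at [0.166, 0.654, 0.218] pointing down, gripper open.
Joint ranges: [-2.59, 2.59], [-0.33, 1.99], [-1.39, 1.29], [0.1, 2.45], [-1.04, 4.18], [0.21, 1.99], [-2.66, 2.66]. Speed limits (rad/s): [2.57, 2.57, 3.14, 3.14, 3.14, 3.14, 3.14].

## Interface

Orientations are given as a 3x3 rotation matrix whose columns are the frame's x, y, z axes.
In Python, from rig import * gives the robot as it stands. Calls block until the motion is done:
- movep(position, orientation): joint-space move of the TCP to a pose.
- move_l(position, attitude=None, feed=0.15, until_force=None): straight line of the TCP; attitude=None keeps the orientation; feed is the mean speed in m/s. With until_force (N) it stops when the force on the tool has changed by that much, and returns True; else False.
- move_joints(angles): joint-space move.
- command_gripper(opening, newtons=None): finger opening in m; newtons is the grip in N (None keeps the last); returns when the fingers have stopped.
- sleep(seconds).
- inverse_kinematics(position, orientation): joint angles nearest the present ones, or None.
- sense(): the state.
- camera(name): name is "scene" or "top"; returns (picture, depth): 400x640x3 uint8, red, green, blue; 400x640 float32, m along the optical axis (not along the pixel's ray), 0 where there is no reading.
- camera_params(name): a dict with "K" (3x3 intrinsics, pixels), "position" and "rotation" of the camera in the world. Camera axes: x right, y down, z forward; pixel columns grow to the right and rows downward; lengths in m; the calibration is good to about 2 mm. A picture is of the moment at which its call begins. camera_params takes no time and is no camera call.
A pose or a line that the arm cannot do raises Unreachable and nothing moves.
- finish_job(): hands the job in; it is judged then, once.
The state is a dict: "time_s": time; "joint_pos": joint angles; "qd": joint speeds; "joint_efforts": joint torques, N m; "position": TCP position; "tcp_rot": TCP orientation; "wrist_force": force on the tool from outside, world axes, zero at the start; "ft_torque": the same for the moment, N m; "finger_gap": finger opening in m; "gripper_force": force on a finger pad.
Only numpy, scipy, OpenCV 4.12 (cv2) and the standard library are available. Lean on these libraries where they do the work, as an engineer would, in place of code of your own. Each camera call takes 0.05 s, during which the arm holds its last target. There are 200 camera calls.

## Working session

There is one attempt and no reset: what is moved stays moved. The work goes in short steps, each a Python script; the robot and the scene stay as the last script left them, time stands still between calls to the robot, and variables do not carry over. Pictures are saved under pics/ and viewed, at most 14 in all, crops included, and the job is handed in when it is done.

```bash
mkdir -p pics; ls
python3 - <<'E'
from rig import *
import cv2,numpy as np
for n in("scene","top"):
    p,d=camera(n); cv2.imwrite(f"pics/{n}0.png",p[:,:,::-1]); np.savez(f"{n}0.npz",p=p,d=d)
    print(n,camera_params(n))
E
```

```text
pics
scene {'K': array([[477.83783195,   0.        , 317.09621413],
       [  0.        , 477.83783195, 197.86802266],
       [  0.        ,   0.        ,   1.        ]]), 'position': array([1.02592993, 0.08464149, 0.84060925]), 'rotation': array([[-0.18282095,  0.81758338, -0.5460164 ],
       [ 0.98303451,  0.16038865, -0.08898672],
       [ 0.01482077, -0.5530216 , -0.83303508]])}
top {'K': array([[418.31323402,   0.        , 312.7953759 ],
       [  0.        , 418.31323402, 205.72207909],
       [  0.        ,   0.        ,   1.        ]]), 'position': array([ 3.29565842e-01, -6.51227199e-04,  1.12026611e+00]), 'rotation': array([[-0.02349338, -0.98680203,  0.16021805],
       [-0.99971976,  0.02272333, -0.006637  ],
       [ 0.00290872, -0.16032907, -0.98705933]])}
```

View pics/top0.png

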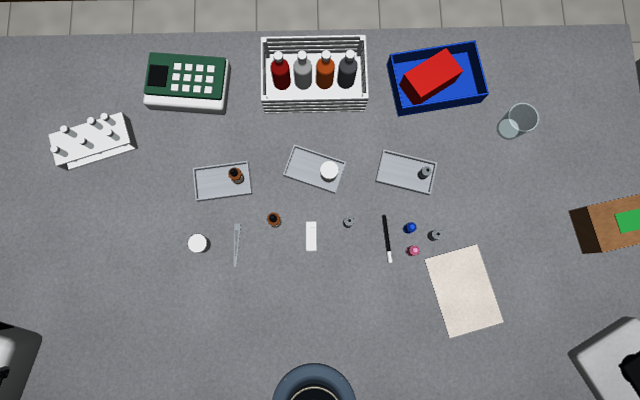

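View pics/scene0.png

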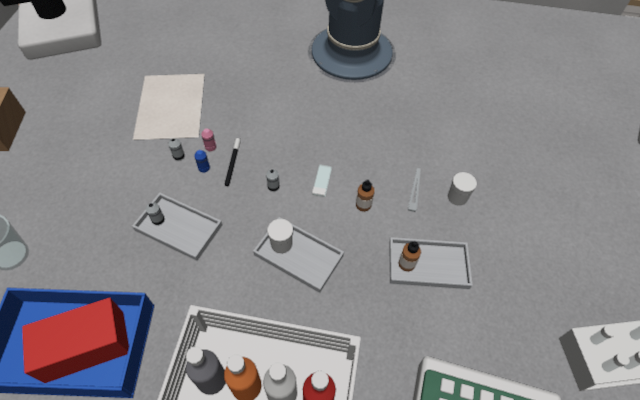

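The top view shows the bottle tray at (222,181), jar tray at (315,169) and objective tray at (406,172). The loose things are the jar (197,243), the bottle (274,219) and the objectives (349,223) and (435,235). The blue (410,227) and pink (414,250) decoys are nearby. In the scene view the same items are the jar (462,188), bottle (365,195), and objectives (273,180) and (177,150).

```bash
cat > vis.py <<'E'
import numpy as np,cv2
from rig import *
def cloud(n,p,d):
    c=camera_params(n);K,R,t=c["K"],c["rotation"],c["position"]
    v,u=np.mgrid[:400,:640]
    r=np.stack([(u-K[0,2])/K[0,0],(v-K[1,2])/K[1,1],np.ones_like(d)],-1)
    W=(r*d[...,None])@R.T+t; W[d<=0]=np.nan
    return W
def plane(n,uv,z):
    c=camera_params(n);K,R,t=c["K"],c["rotation"],c["position"]
    r=R@np.linalg.solve(K,[uv[0],uv[1],1]); return t+r*(z-t[2])/r[2]
E
python3 - <<'E'
from vis import *
np.set_printoptions(precision=4,suppress=True)
cl={}
for n in("top","scene"):
    f=np.load(n+"0.npz"); W=cl[n]=cloud(n,f["p"],f["d"])
    print(n,"table z",np.nanmedian(W[180:320,250:330,2]), np.nanstd(W[270:320,200:250,2]))
objs=dict(jar=(197,243,.058),bottle=(274,219,.08),obA=(349,223,.053),obB=(435,235,.053),pink=(414,250,.053),blue=(410,227,.053),kj=(329,170,.058),kb=(236,174,.08),ko=(424,171,.053))
for k,(u,v,z) in objs.items():
    c=plane("top",(u,v),z)[:2]
    for n in cl:
        P=cl[n].reshape(-1,3); m=(np.hypot(*(P[:,:2]-c).T)<.03)&(P[:,2]>.022)&(P[:,2]<.1)
        Q=P[m]; 
        zt=np.percentile(Q[:,2],95); T=Q[Q[:,2]>zt-.006]
        cc,r=cv2.minEnclosingCircle(Q[:,:2].astype(np.float32))
        print(k,n,len(Q),"ztop %.4f"%zt,"topmean",T[:,:2].mean(0),"n",len(T),"circ",np.array(cc),"%.4f"%r)
# trays
for n,cs in(("top",dict(tb=(222,181),tj=(315,169),to=(406,172))),("scene",dict(to=(177,226),tj=(299,254),tb=(430,263)))):
    f=np.load(n+"0.npz")
    for k,(u,v) in cs.items():
        c=plane(n,(u,v),.01); W=cl[n]
        m=(np.hypot(W[...,0]-c[0],W[...,1]-c[1])<.1)&(W[...,2]>.0025)&(W[...,2]<.022)
        m=m.astype(np.uint8); nn,l,s,ce=cv2.connectedComponentsWithStats(m); i=1+np.argmax(s[1:,4])
        Q=W[l==i][:,:2]; (x,y),wh,a=cv2.minAreaRect((Q*1000).astype(np.float32)); b=cv2.boxPoints(((x,y),wh,a))
        print(k,n,"c",x,y,wh,a,"floor",np.median(W[l==i][:,2]))
E
```

```text
top table z -2.0969402397374992e-05 0.00205884732706766
scene table z 0.00251223364777442 0.030407555278190973
jar top 316 ztop 0.0604 topmean [0.4142 0.2885] n 262 circ [0.414 0.289] 0.0242
jar scene 581 ztop 0.0609 topmean [0.417  0.2864] n 377 circ [0.4165 0.2874] 0.0252
bottle top 156 ztop 0.0842 topmean [0.472  0.0957] n 12 circ [0.4719 0.0953] 0.0172
bottle scene 369 ztop 0.0816 topmean [0.4759 0.0931] n 59 circ [0.4749 0.093 ] 0.0175
obA top 89 ztop 0.0580 topmean [ 0.4624 -0.0983] n 34 circ [ 0.4635 -0.0992] 0.0131
obA scene 184 ztop 0.0586 topmean [ 0.4678 -0.1011] n 55 circ [ 0.4655 -0.1011] 0.0139
obB top 106 ztop 0.0577 topmean [ 0.4239 -0.3235] n 36 circ [ 0.4236 -0.3244] 0.0136
obB scene 185 ztop 0.0585 topmean [ 0.4279 -0.325 ] n 46 circ [ 0.4273 -0.3262] 0.0141
pink top 97 ztop 0.0581 topmean [ 0.3838 -0.2624] n 35 circ [ 0.3843 -0.263 ] 0.0130
pink scene 177 ztop 0.0578 topmean [ 0.3885 -0.265 ] n 55 circ [ 0.388 -0.265] 0.0129
blue top 99 ztop 0.0566 topmean [ 0.4429 -0.2591] n 45 circ [ 0.4439 -0.2598] 0.0132
blue scene 185 ztop 0.0581 topmean [ 0.4484 -0.2608] n 5
[... 624 characters left out ...]
863056182861 floor 0.005494495439419822
tj top c 615.15869140625 -16.54631805419922 (165.5851287841797, 101.10881805419922) 70.84998321533203 floor 0.005327867907730766
to top c 600.0388793945312 -266.3150634765625 (161.18789672851562, 105.94536590576172) 74.50142669677734 floor 0.005340219442302452
to scene c 596.7814331054688 -267.4620666503906 (187.64907836914062, 147.6951904296875) 62.0493049621582 floor 0.006295598084766596
tj scene c 606.7573852539062 -15.869544982910156 (182.50233459472656, 125.33159637451172) 66.5514907836914 floor 0.006116989407878082
tb scene c 576.9756469726562 234.18858337402344 (122.48189544677734, 174.51214599609375) 7.694005966186523 floor 0.006061838395470143
```

```bash
cat > act.py <<'E'
from vis import *
TR=dict(tb=((.5865,.2435),6.15),tj=((.6165,-.0175),-19.15),to=((.6015,-.2673),-15.5)) # centre, yaw of tray x
OBJ=dict(jar=((.4153,.2878),.046,.075,'tj',.032),bottle=((.4732,.0945),.041,.062,'tb',.030),
         obA=((.4645,-.1000),.028,.055,'to',0.),obB=((.4255,-.3248),.028,.055,'to',.045))
GAP=dict(jar=.048,bottle=.034,obA=.026,obB=.026)
def rot(a):
    c=np.array([np.cos(a),np.sin(a),0]);z=np.array([0,0,-1.]); return np.c_[np.cross(c,z),c,z]
def best(p,a):
    q0=np.array(sense()["joint_pos"]);o=[]
    for s in(a,a+np.pi):
        q=inverse_kinematics(p,rot(s))
        if q is not None:o.append((np.abs(np.array(q)-q0).max(),s))
    return rot(min(o)[1])
def do(k):
    (x,y),g,op,t,off=OBJ[k]; H=.19; zt=g+.006; t0=sense()["time_s"]
    command_gripper(op,40)
    p=[x,y,H]; R=best(p,0.); movep(p,R)
    move_l([x,y,zt],feed=.12); command_gripper(GAP[k]-.015,40)
    s=sense(); print(k,"gap",s["finger_gap"],"F",s["gripper_force"],"t",s["time_s"])
    move_l([x,y,H],feed=.15); print("held gap",sense()["finger_gap"])
    c,a=TR[t]; a=np.radians(a); x,y=np.array(c)+off*np.array([-np.sin(a),np.cos(a)])
    p=[x,y,H]; movep(p,best(p,a))
    move_l([x,y,zt+.012],feed=.12)
    print("touch",move_l([x,y,zt+.003],feed=.02,until_force=4),sense()["position"][2]-zt)
    command_gripper(GAP[k]+.014); move_l([x,y,H],feed=.15)
    print("took",sense()["time_s"]-t0,"t",sense()["time_s"])
E
python3 -c "
from act import *
do('jar')
for n in('top','scene'):
    p,d=camera(n);cv2.imwrite(f'pics/{n}1.png',p[:,:,::-1])"
```

```text
jar gap 0.033038288980386556 F 0.0 t 3.775
held gap 0.03277314609669745
touch False 0.0029158795379541705
took 9.2917 t 9.3917
```

View pics/scene1.png

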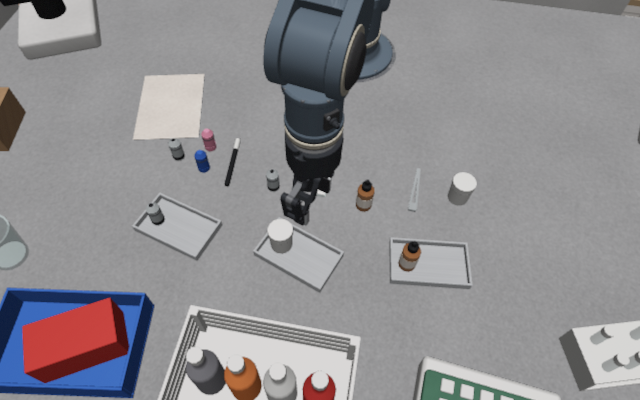

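The scene view shows the jar still at (462,188), so the grasp missed. The gripper is at about (305,200). I'll check where the TCP projects.

Run:
```python
from act import *
np.set_printoptions(precision=4,suppress=True)
s=sense();print(s["position"],s["tcp_rot"],s["joint_pos"],s["finger_gap"])
for n in("scene","top"):
    c=camera_params(n)
    for o in(0,.025):
        P=np.array(s["position"])+np.array(s["tcp_rot"])[:,2]*o
        q=c["K"]@(c["rotation"].T@(P-c["position"]));print(n,q[:2]/q[2])
```

```text
[0.6263 0.0128 0.1887] [[ 0.328   0.9447 -0.0023]
 [ 0.9447 -0.328  -0.0003]
 [-0.0011 -0.0021 -1.    ]] [-0.5157  0.461   0.5938  1.7142 -0.2893  1.0575 -0.1603] 0.06206513767750473
scene [312.6328 211.697 ]
scene [312.5278 219.6802]
top [302.7696 143.8018]
top [302.9924 147.0571]
```

View pics/top1.png

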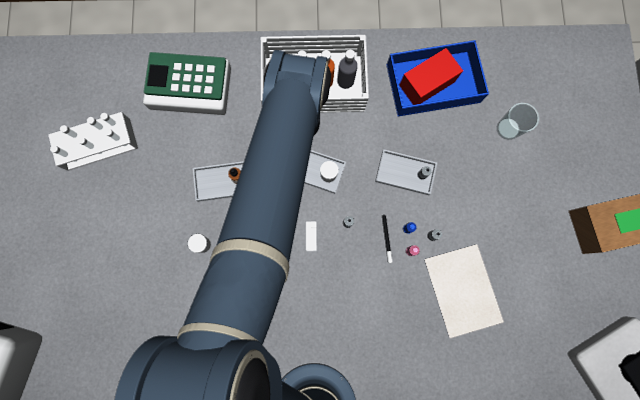

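Run:
```python
from act import *
p0=np.load("scene0.npz")["p"];p,d=camera("scene")
df=np.abs(p.astype(int)-p0).max(2)[150:230,400:520]; print("jar diff px",(df>25).sum())
W=cloud("scene",p,d).reshape(-1,3);Q=W[(np.hypot(W[:,0]-.4153,W[:,1]-.2878)<.05)&(W[:,2]>.05)];print(Q.mean(0),len(Q))
x,y=.4153,.2878
command_gripper(.075,40); pp=[x,y,.19];movep(pp,best(pp,0.))
p,d=camera("scene");cv2.imwrite("pics/s2a.png",p[:,:,::-1])
move_l([x,y,.09],feed=.12); print(sense()["position"],sense()["finger_gap"])
p2,d=camera("scene")
move_l([x,y,.052],feed=.05); print(sense()["position"],sense()["finger_gap"],sense()["wrist_force"])
p3,d=camera("scene")
cv2.imwrite("pics/s2.png",np.hstack([cv2.resize(q[60:260,360:560],(400,400),interpolation=2) for q in(p2,p3)])[:,:,::-1])
```

```text
jar diff px 0
[0.41853219 0.28586346 0.05855905] 413
[0.41591167 0.28802745 0.09056601] 0.07548473807914607
[0.41552383 0.28785245 0.0521173 ] 0.07506274196424909 [0.99588986 0.1763611  0.56297749]
```

View pics/s2.png

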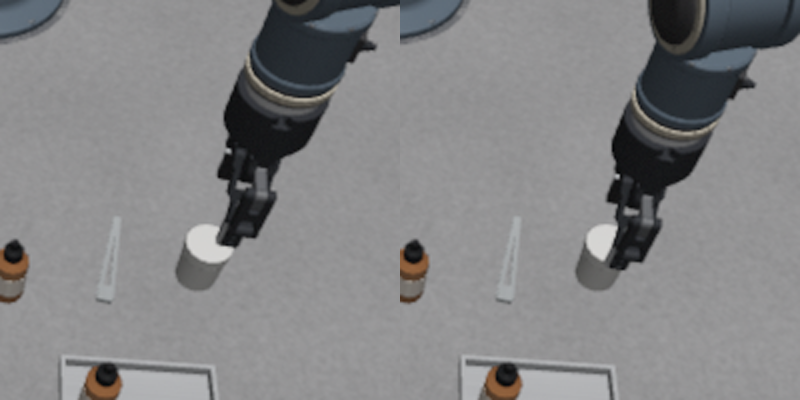

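The crop shows the fingers sitting to the right of the jar, about 10–15 px towards +y, with the near fingertip at about (470,192) in the full image. I'll compare the camera's finger points with the reported TCP using depth.

Run:
```python
from act import *
np.set_printoptions(precision=4,suppress=True)
s=sense();t=np.array(s["position"]);print(t,s["tcp_rot"])
for n in("scene","top"):
    p,d=camera(n);W=cloud(n,p,d)
    m=(p.max(2)<110)&(np.hypot(W[...,0]-t[0],W[...,1]-t[1])<.12)&(W[...,2]>.012)&(W[...,2]<.2)
    for lo in np.arange(.015,.15,.015):
        Q=W[m&(W[...,2]>=lo)&(W[...,2]<lo+.015)]
        if len(Q)>5: print(n,"%.3f"%lo,len(Q),"x",np.percentile(Q[:,0],[2,50,98]),"y",np.percentile(Q[:,1],[2,50,98]))
    if n=="scene":
        cv2.imwrite("pics/s3.png",cv2.resize(p[120:240,400:540],(700,600),interpolation=2)[:,:,::-1])
```

```text
[0.4156 0.2879 0.0523] [[ 0.0001  1.      0.0005]
 [ 1.     -0.0001  0.0004]
 [ 0.0004  0.0005 -1.    ]]
scene 0.015 86 x [0.4145 0.434  0.4384] y [0.2651 0.2792 0.3016]
scene 0.030 82 x [0.4154 0.4343 0.4394] y [0.2649 0.278  0.3011]
scene 0.045 43 x [0.4164 0.4357 0.4402] y [0.2633 0.2744 0.2949]
scene 0.075 57 x [0.374  0.4533 0.4665] y [0.2763 0.282  0.2945]
scene 0.090 69 x [0.3733 0.4591 0.4674] y [0.2766 0.2814 0.2945]
scene 0.105 25 x [0.3727 0.3786 0.4643] y [0.2749 0.2785 0.283 ]
scene 0.120 119 x [0.3772 0.4793 0.4854] y [0.2747 0.2832 0.2981]
scene 0.135 122 x [0.3886 0.456  0.4854] y [0.2706 0.2776 0.2991]
scene 0.150 152 x [0.4307 0.4799 0.4852] y [0.2686 0.2796 0.3038]
top 0.015 16 x [0.3929 0.4084 0.4278] y [0.267  0.2696 0.2835]
top 0.030 12 x [0.3971 0.4077 0.4262] y [0.2658 0.2684 0.2756]
top 0.045 10 x [0.3946 0.4095 0.4289] y [0.2653 0.2745 0.2982]
top 0.075 13 x [0.3674 0.4517 0.4625] y [0.2786 0.2825 0.2878]
top 0.090 13 x [0.3641 0.3762 0.4569] y [0.2786 0.2796 0.2828]
top 0.105 10 x [0.3621 0.3742 0.465 ] y [0.2776 0.279  0.29  ]
top 0.120 119 x [0.3469 0.3731 0.4791] y [0.2764 0.2846 0.2971]
top 0.135 76 x [0.3479 0.3848 0.4795] y [0.272  0.278  0.2898]
top 0.150 45 x [0.3466 0.3872 0.4812] y [0.2726 0.2784 0.3015]
```

View pics/s3.png

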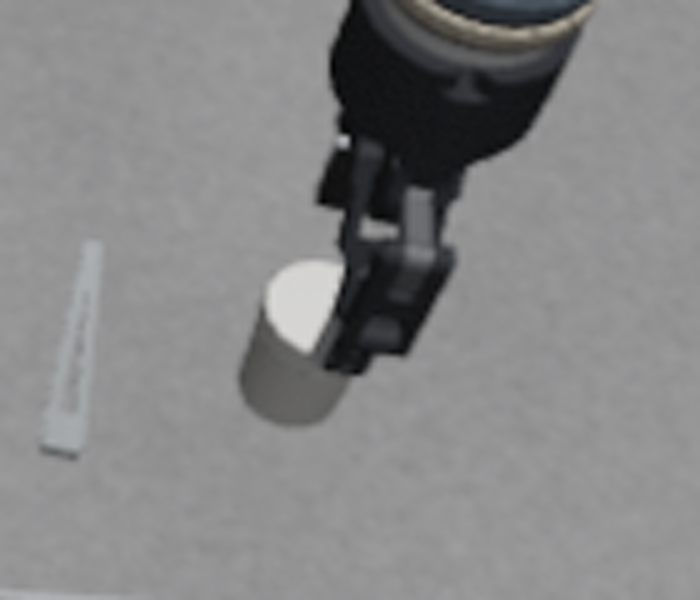

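The gripper is well aligned in x and y, but the camera puts its fingertips at z≈0.07, above the jar, where the reported TCP implies about 0.03. I'll calibrate height by touching the bare table with the fingers closed.

Run:
```python
from act import *
x,y=.45,.20
move_l([.4153,.2878,.13],feed=.2); command_gripper(0.0,40); move_l([x,y,.10],feed=.2)
print(move_l([x,y,.045],feed=.1,until_force=5),sense()["position"])
r=move_l([x,y,-.03],feed=.02,until_force=4); s=sense(); print(r,s["position"],s["wrist_force"],s["finger_gap"],s["time_s"])
p,d=camera("scene"); cv2.imwrite("pics/s4.png",cv2.resize(p[100:240,360:520],(680,595),interpolation=2)[:,:,::-1])
move_l([x,y,.10],feed=.15)
```

```text
False [0.45028776 0.20038393 0.04526099]
True [ 0.45014987  0.20009564 -0.00707082] [-1.641473    0.18535082  5.66844074] 0.00031652992689073747 18.2333
```

View pics/s4.png

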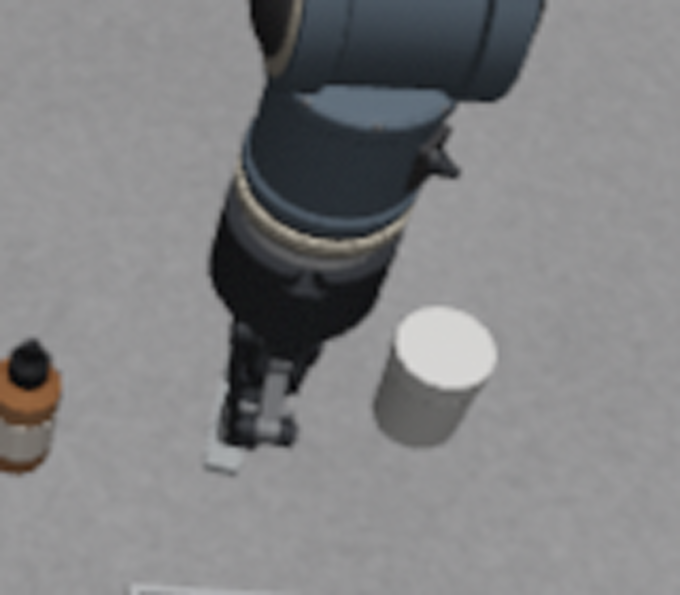

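Contact came at a reported z of -0.007, on top of or next to the tweezers, so the true height is about 30 mm above what is reported. I'll touch bare table at two spots to see whether the offset is constant.

Run:
```python
from act import *
for x,y in((.49,.25),(.50,-.17)):
    z=sense()["position"]; p=[x,y,.10]; movep(p,best(p,0.)); 
    move_l([x,y,.0],feed=.15,until_force=6)
    r=move_l([x,y,-.05],feed=.015,until_force=3); s=sense(); print(r,s["position"],s["wrist_force"],s["time_s"])
    move_l([x,y,.12],feed=.2)
```

```text
True [ 0.4899884   0.24998562 -0.01289531] [0.016235   0.14316317 4.86652145] 21.65
True [ 0.50000165 -0.16998979 -0.01289747] [-0.67576927 -0.12715215  5.41712359] 26.15
```

The offset is constant: the true height is the reported height plus 38 mm. I'll correct for that and redo the jar.

```bash
sed -i 's/H=.19; zt=g+.006/H=.15; zt=g+.006-.0379/; s/move_l(\[x,y,zt\],feed=.12);/print("hit",move_l([x,y,zt],feed=.12,until_force=8));/' act.py
sed -i 's/print("held gap",sense()\["finger_gap"\])/gh=sense()["finger_gap"]; print("held gap",gh)\n    if gh<GAP[k]-.006: raise SystemExit("missed")/' act.py
python3 -c "
from act import *
do('jar')
p,d=camera('scene');cv2.imwrite('pics/s5.png',p[:,:,::-1])"
```

```text
hit False
jar gap 0.04694430154249512 F 40.443352460861206 t 31.025
held gap 0.046721144528926895
touch True 0.004792043202013645
took 9.358300000000003 t 36.325
```

View pics/s5.png

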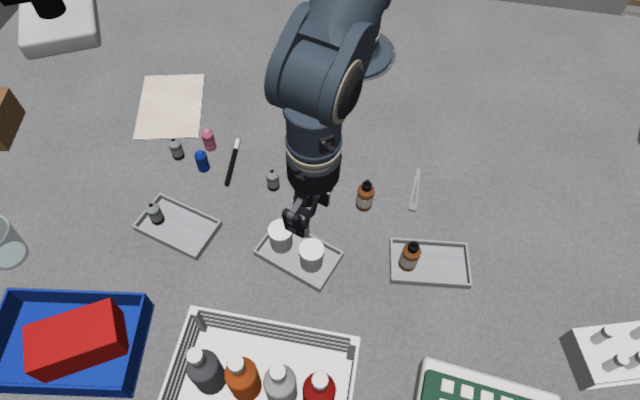

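The loose jar now stands in its tray at (312,252), next to the kept jar at (281,236). Next come the bottle and the objectives.

```bash
python3 -c "
from act import *
do('bottle');do('obA');do('obB')
x,y=.5,.1
movep([.45,.2,.2],best([.45,.2,.2],0.))
for n in('top','scene'):
    p,d=camera(n);cv2.imwrite(f'pics/{n}6.png',p[:,:,::-1])"
```

```text
hit False
bottle gap 0.03309379327497909 F 39.65570673113689 t 39.0167
held gap 0.032478113753669664
touch True 0.004728209196179854
took 7.591700000000003 t 43.9667
hit False
obA gap 0.0243161438337386 F 39.228840137366205 t 47.475
held gap 0.024736444011367507
touch True 0.004539052870024471
took 8.75 t 52.7167
hit False
obB gap 0.024678545087537893 F 39.15098537981976 t 55.5917
held gap 0.024984845414265242
touch True 0.004557490650868065
took 8.1083 t 60.825
```

View pics/scene6.png

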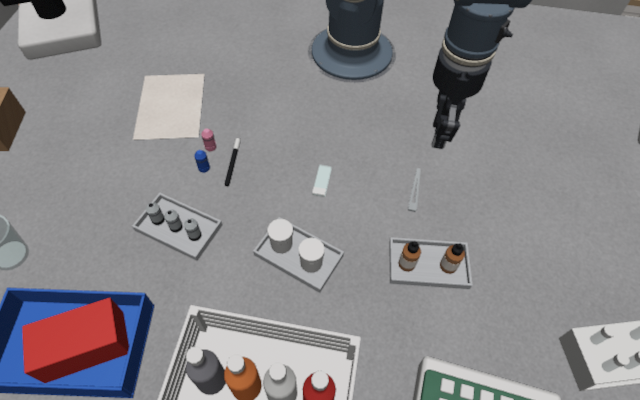

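All seven stand upright in the right trays: objectives at (155,212), (173,219) and (192,228), jars at (281,236) and (312,254), and bottles at (410,255) and (453,257). I'll hand the job in.

```bash
python3 -c "
from rig import *
print(finish_job())"
```

```text
the job is handed in; nothing more can be done
None
```

I handed the job in at about 62 s of the 115 s allowed; the last picture showed the jar, bottle and both objectives upright in their own trays, with the kept things still standing in theirs; the rig returned no verdict.

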